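Lift the adaptor tray out of the drawer

ROBOT

A 7-joint arm with a two-finger parallel gripper is mounted at the origin on a cart in front of the work surface, level with it; the furniture and walls round the work are solid. World frame = base frame: x ahead of the robot, y to its left, z up, the work surface at z = 0. Lengths are in m, angles in rad, forces in N, time in s.
With the tool pointing down it reaches from about 0.425 to 1.025 m from the base axis. Payload 9.4 kg.
Tool frame: the origin (TCP) lies on the mounting face of the last link; the fingertips stand 173 mm ahead of it and the grasp point (between the pads) lies 155 mm ahead of it; z points along the fingers, y is the line along which they close (so a half turn about z gives the same grasp; the last joint's range is limited). The gripper opens to 85 mm and grips with 20 to 120 N. Pads are 22 mm wide; open, the fingers measure 114 mm over their backs; the gripper's body (76 mm by 85 mm) begins 54 mm behind the grasp point. The pads swing forward as they close: fully open they stand 13 mm farther back than shut.
Start: joints at [-1.266, 0.599, -0.003, 1.599, 0.002, 0.943, -0.08], TCP at [0.27, 0.673, 0.405] pointing down, gripper open.
Joint ranges: [-2.57, 2.57], [-0.35, 1.97], [-1.29, 1.29], [0.11, 2.56], [-1.05, 4.19], [0.11, 1.86], [-2.63, 2.63]. Speed limits (rad/s): [2.22, 2.22, 3.01, 3.01, 3.14, 3.14, 3.14].

INTERFACE

Orientations are given as a unit quaternion [w, x, y, z].
In Python, from workcell import ctrl gives the robot as it stands.
- The arm moves only by the tool step_hand, called after ">>>" as a command line: name --pt "numbers of a row" for each row, then --argument value for the rest. Schema: {"type":"object","properties":{"plan":{"type":"array","items":{"type":"array","items":{"type":"number"},"minItems":7,"maxItems":7},"minItems":1,"maxItems":8},"only":{"type":"string"},"quiet":{"type":"boolean"},"lines":{"type":"string"}},"required":["plan"],"additionalProperties":false}. plan is a list of rows, 1 to 8 of them, each of 7 numbers: a rotation vector rx, ry, rz in a scale on which 1.0 is 2 rad, then dx, dy, dz in normalised numbers (1 is 0.8 m), then the finger opening in m; each row is the pose to reach, as a shift and turn from the pose commanded when the call began, along the tool's axes at that moment; what a row does not reach only later rows make up. A row lasts 1/8 s, in which the tool goes at most 0.0625 m and 0.188 rad, less where a joint would pass 70% of its speed; a pose out of reach is approached as far as the arm can. The fingers move at their own pace and stop on an object; the grip force is fixed at half the most. Time passes only in rows, so rows that do not move let the fingers close. The tool returns the time, the measured TCP pose, the force, the opening and the grip force at its end. only (a regular expression) keeps the lines of the reply that match it, lines (a string "A,B") keeps lines A to B, and quiet returns only ok. Shift and turn numbers lie between -1 and 1, and a call with a number outside is refused. Input that does not fit is refused with a message, and nothing moves.
- ctrl.read_state(): the state, without advancing time (a new reading comes with each control period).
- ctrl.read_camera(name): name is "scene" or "top"; returns the picture (480x640x3 uint8, red, green, blue); there is no depth.
- ctrl.camera_model(name): a dict with "fx", "fy", "cx", "cy" (pixels), "view" (4x4, takes a point from world to camera coordinates). Camera axes: x right, y up, looking along -z (the intrinsics and any distortion apply to the point x, -y, -z); pixel columns grow to the right and rows downward; lengths in m; the calibration is good to about 2 mm. A picture is of the moment at which its call begins. camera_model takes no time and is no camera call.
- ctrl.finish_job(): hands the job in; it is judged then, once.
The state is a dict: "time_s": time; "joint_positions": joint angles; "joint_velocities": joint speeds; "joint_efforts": joint torques, N m; "tcp_pos": TCP position; "tool_rot": TCP orientation; "ft_force": force on the tool from outside, world axes, zero at the start; "torque": the same for the moment, N m; "width": finger opening in m; "gripper_force": force on a finger pad.
Only numpy, scipy, OpenCV 4.12 (cv2) and the standard library are available. Lean on these libraries where they do the work, as an engineer would, in place of code of your own. Each camera call takes 0.05 s, during which the arm holds its last target. There are 200 camera calls.

TASK

Pull the drawer of the small bench unit all the way out to its stop, take the parts tray that stands in it by its carrying handle, and lift it up, level and without spilling any of its four connectors, until its underside is at least 5 cm above the top of the unit. Finish while holding it there, steady and level in the air above the open drawer; do not put it down, leave the drawer fully out, and do not disturb the other things on the table.

Things in the scene. Friction and masses are not known exactly. Their poses are not given: they have to be found in the camera images.
- unit: one-drawer bench unit, grey sheet steel, 160 deep x 210 wide x 100 mm high, fixed to the table; origin at the centre of its underside on the table; its -x axis points out of its front, the way the drawer slides, z up
- drawer (a joint): how far the drawer is out, in m: 0 shut, 0.120 at its end stop; it starts 0 to 10 mm out. It slides along the unit's -x with about 1.2 N friction and stays where it is left. Its inside floor lies 12 mm above the table, its side and back walls reach 45 mm, its front panel 95 mm above the table
- drawer_grip (a point): middle of the drawer's bar handle: a round steel bar 10 mm thick, 110 mm long along the unit's y, level, 75 mm above the table, its centre 34 mm in front of the drawer's front panel (29 mm clear gap behind it), open above and below; moves with the drawer
- drawer_mid (a point): middle of the drawer's inside floor (118 mm deep x 184 mm wide inside), 101 mm behind the handle bar; moves with the drawer
- tray: grey open parts tray, 90 (x) x 160 (y) mm, rim 26 mm high, four compartments, with a fixed steel carrying handle over its middle; 0.18 to 0.35 kg; stands loose on the drawer's floor at about the unit's yaw, a few mm of play round it, hidden under the unit's top until the drawer is out, when it lies wholly in front of the unit; origin at the centre of its underside, z up
- tray_grip (a point): middle of the tray's carrying handle, 62 mm above the tray's underside: a straight flat-sided bar 12 mm thick (tray x), 14 mm high, running the tray's whole 160 mm along its y, with posts only at its two ends; 29 mm of free space between it and the rim's height
- adaptor_tee: silvery T-shaped connector 30x35x14 mm (30 to 70 g), lying loose in one of the tray's four compartments (which one varies); origin at the centre of its underside
- adaptor_n_bnc: silvery stepped round connector 20x36x20 mm (30 to 70 g), lying loose in one of the tray's four compartments (which one varies); origin at the centre of its underside
- attenuator_20db: silvery slim hexagonal connector 15x46x13 mm (30 to 70 g), lying loose in one of the tray's four compartments (which one varies); origin at the centre of its underside
- patch_plug: silvery tapered plug 14x65x16 mm (30 to 70 g), lying loose in one of the tray's four compartments (which one varies); origin at the centre of its underside
- battery_pack: bystander: black radio battery pack 88x54x19 mm lying on the table to the right; origin at the centre of its underside; leave alone
- screwdriver_green: bystander: green-handled screwdriver 165 mm long, 23 mm thick, lying on the table to the right; origin under its middle; leave alone
- eyeglass_loupe: bystander: black eyeglass loupe, 34 mm across, 28 mm high, standing on the table to the left; origin at the centre of its underside; leave alone
- tape_black: bystander: roll of black tape, 67 mm across, 19 mm high, lying on the table to the left; origin at the centre of its underside; leave alone
- fuse_tin: bystander: flat red tin 53x35x14 mm lying on the table at the front right; origin at the centre of its underside; leave alone

How it is judged:
By the outcome, as a careful person would: the job done as asked, in the order asked, and still so for the second after the job is handed in, while the arm keeps its last pose, push and grip.
It also fails if it takes over 45 s, if anything falls off the work surface, if the arm or the gripper's body presses on something with over 40 N, if the wrist force passes 120 N, or if a joint passes its speed limit or range.

## Working session

There is one attempt and no reset: what is moved stays moved. The work goes in short steps, Python scripts to look and compute and a tool call to move; the robot and the scene stay as the last step left them, time stands still between calls to the robot, and variables do not carry over. Pictures are saved under pics/ and viewed, at most 10 in all, crops included, and the job is handed in when it is done.

```bash
ls; mkdir -p pics; python3 - <<'E'
from workcell import ctrl
import cv2
s=ctrl.read_state()
print(s)
for n in("scene","top"):
    cv2.imwrite(f"pics/{n}0.png",ctrl.read_camera(n)[:,:,::-1]); print(ctrl.camera_model(n))
E
```

```text
pics
workcell.py
{'time_s': 0.0, 'joint_positions': array([-1.26567632,  0.60011869, -0.00254343,  1.60011594,  0.00180712,
        0.94288678, -0.07977274]), 'joint_velocities': array([ 6.31542424e-04,  2.67229060e-04, -1.15765309e-03,  8.77991191e-04,
        1.23238904e-05, -1.09522457e-03, -1.81873701e-03]), 'joint_efforts': array([ 5.79410407e-04, -7.76469898e+01,  1.56474262e+00, -2.58010304e+01,
        1.22828566e-02,  9.02176456e-03,  1.03585211e-05]), 'tcp_pos': array([0.27006206, 0.67261268, 0.40382637]), 'tool_rot': array([-7.24762364e-05,  1.89708163e-01,  9.81840226e-01, -7.59898929e-04]), 'ft_force': array([ 0.76330553, -0.83249665,  0.56910722]), 'torque': array([-0.00259889, -0.01252939, -0.03570022]), 'gripper_force': 0.0, 'width': 0.08531939021278341}
{'fx': 484.8539202045638, 'fy': 484.8539202045638, 'cx': 317.16564450838314, 'cy': 246.16273705004272, 'view': array([[-0.7313397 , -0.68200537,  0.00330508,  0.45709521],
       [ 0.2718059 , -0.28701613,  0.918555  , -0.19244565],
       [-0.62551083,  0.67267408,  0.39527937, -0.88013455],
       [ 0.        ,  0.        ,  0.        ,  1.        ]])}
{'fx': 446.7064722483251, 'fy': 446.7064722483251, 'cx': 311.51731024383565, 'cy': 234.29424768267788, 'view': array([[ 0.02627406, -0.99965216, -0.00228965,  0.13122438],
       [ 0.9955479 ,  0.02595865,  0.09061201, -0.54095022],
       [-0.09052105, -0.0046602 ,  0.99588364, -1.01092802],
       [ 0.        ,  0.        ,  0.        ,  1.        ]])}
```

View pics/scene0.png

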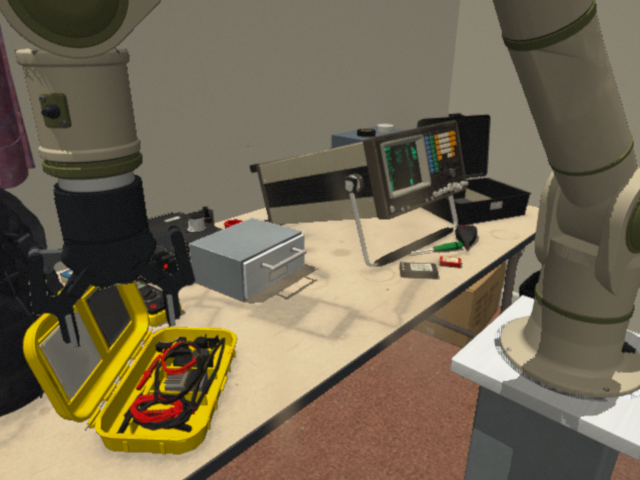

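View pics/top0.png

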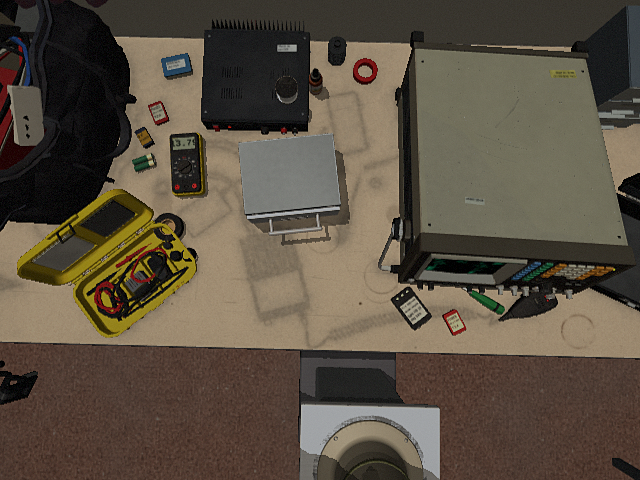

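The top view shows the unit's top at about (238,142), (335,134), (341,206), (245,213). The bar handle runs about (262,231) to (322,226), with its shadow below. I'll zoom both views for corners.

```bash
python3 - <<'E'
import cv2,numpy as np
a=cv2.imread("pics/top0.png")[125:250,225:360]; b=cv2.imread("pics/scene0.png")[210:310,180:320]
a=cv2.resize(a,(540,500),interpolation=cv2.INTER_CUBIC)
cv2.imwrite("pics/zt.png",a)
cv2.imwrite("pics/zs.png",cv2.resize(b,None,fx=5,fy=5,interpolation=cv2.INTER_CUBIC))
E
cat > h.py <<'E'
import numpy as np
from workcell import ctrl
def proj(n,P):
    m=ctrl.camera_model(n);p=m["view"]@np.r_[P,1]
    return np.array([m["cx"]+m["fx"]*p[0]/-p[2],m["cy"]-m["fy"]*p[1]/-p[2]])
def ray(n,u,v,z):
    m=ctrl.camera_model(n);R=m["view"][:3,:3];c=-R.T@m["view"][:3,3]
    d=R.T@np.array([(u-m["cx"])/m["fx"],-(v-m["cy"])/m["fy"],-1])
    return c+d*(z-c[2])/d[2]
E
python3 - <<'E'
from h import *
for p in [(238,142),(335,134),(341,206),(245,213)]: print(ray("top",*p,.1))
for p in [(262,231),(322,226)]: print(ray("top",*p,.075))
E
```

```text
(no output)
```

View pics/zt.png

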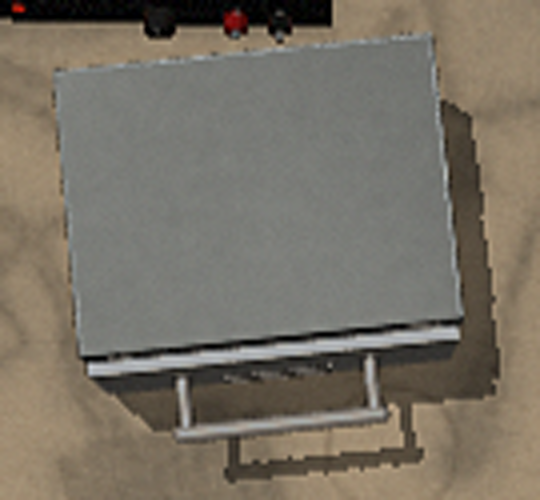

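View pics/zs.png

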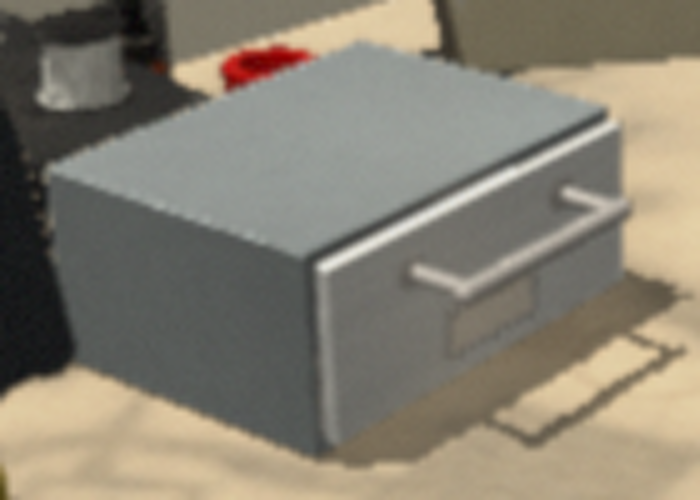

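Zoomed top: unit-top corners are (55,72), (432,36), (463,318), (78,356), and the bar centreline runs (178,435) to (388,412). Scene zoom: the bar runs (460,288) to (627,207), and the unit-top corners are (50,170), (308,257), (605,110), (362,42).

```bash
python3 - <<'E'
from h import *
from scipy.optimize import least_squares
T=lambda x,y:np.array([225+(x+.5)/4-.5,125+(y+.5)/4-.5])
S=lambda x,y:np.array([180+(x+.5)/5-.5,210+(y+.5)/5-.5])
# unit-frame pts: corners
C={'bl':(.08,.105),'br':(.08,-.105),'fr':(-.08,-.105),'fl':(-.08,.105)}
obs=[("top",'bl',T(55,72)),("top",'br',T(432,36)),("top",'fr',T(463,318)),("top",'fl',T(78,356)),
("scene",'bl',S(50,170)),("scene",'fl',S(308,257)),("scene",'fr',S(605,110)),("scene",'br',S(362,42)),
("top",'hl',T(178,435)),("top",'hr',T(388,412)),("scene",'hl',S(460,288)),("scene",'hr',S(627,207))]
def f(q):
    x,y,a,hx=q;r=[]
    R=np.array([[np.cos(a),-np.sin(a)],[np.sin(a),np.cos(a)]])
    for n,k,o in obs:
        p=C[k] if k in C else (hx,.055 if k=='hl' else -.055)
        z=.1 if k in C else .075
        r.append(proj(n,np.r_[R@p+[x,y],z])-o)
    return np.ravel(r)
s=least_squares(f,[.66,.19,-.1,-.12],loss='soft_l1');x,y,a,hx=s.x
print(s.x,np.degrees(a),f(s.x).reshape(-1,2).round(1).tolist())
print("handle",x+hx*np.cos(a),y+hx*np.sin(a))
for p in [(.536,.253,.075)]: pass
print(ray("top",*T(178,435),.075),ray("top",*T(388,412),.075))
E
```

```text
[ 0.66225575  0.19790943  0.13037092 -0.12279863] 7.469703360562138 [[-0.9, -0.0], [0.2, -0.8], [0.4, 0.5], [-0.0, 1.0], [-1.0, -0.8], [-0.5, -0.5], [1.6, -1.2], [0.4, -1.0], [1.0, -0.4], [-1.9, 0.2], [1.1, 0.9], [-1.0, 0.1]]
handle 0.5404992272505182 0.181945369669125
[0.53235747 0.23865017 0.075     ] [0.54812431 0.12317692 0.075     ]
```

```bash
cat >> h.py <<'E'
from scipy.spatial.transform import Rotation as Ro
def delta(P,yaw=0.1304):
    "grasp-point target P, tool down with tool y at world yaw -> rotvec, shift in tool axes"
    s=ctrl.read_state();q=s["tool_rot"];R=Ro.from_quat([q[1],q[2],q[3],q[0]])
    c,n=np.cos(yaw),np.sin(yaw)
    Rt=Ro.from_matrix(np.array([[-n,c,0],[c,n,0],[0,0,-1]]).T)
    t=np.array(P)+[0,0,.155]
    print("rv",(R.inv()*Rt).as_rotvec().round(4),"d",R.inv().apply(t-s["tcp_pos"]).round(4),"q",s["joint_positions"].round(2),"F",s["ft_force"].round(1),"w",round(s["width"],4),"gp",(s["tcp_pos"]+R.apply([0,0,.155])).round(4),s["time_s"])
E
python3 -c "
from h import *
delta((.5405,.1819,.20))"
```

```text
rv [-1.2000e-03  9.0000e-04  1.0587e+00] d [-0.4338 -0.3546  0.0495] q [-1.27  0.6  -0.    1.6   0.    0.94 -0.08] F [-0.3  0.  -0.2] w 0.0854 gp [0.27   0.6724 0.2489] 0.1
```

Units first: shifts go in shares of 0.8 m and turns go in shares of 2 rad. So -0.434 m / 0.8 = -0.5425, -0.38 m / 0.8 = -0.475, 1.059 rad / 2 = 0.5295.

>>> step_hand --pt "0 0 0.065 -0.0675 -0.055 0.0075 0.026" --pt "0 0 0.13 -0.135 -0.11 0.015 0.026" --pt "0 0 0.195 -0.2025 -0.165 0.0225 0.026" --pt "0 0 0.26 -0.27 -0.22 0.03 0.026" --pt "0 0 0.325 -0.3375 -0.275 0.0375 0.026" --pt "0 0 0.39 -0.405 -0.3313 0.045 0.026" --pt "0 0 0.46 -0.475 -0.3875 0.0538 0.026" --pt "0 0 0.5295 -0.5425 -0.4438 0.0625 0.026"

```text
time_s: 1.1
tcp_pos: [0.5113, 0.2349, 0.3605]
tool_rot: [0.0, 0.661, 0.75, 0.0]
ft_force: [0.0, 0.5, -0.5]
width: 0.026
gripper_force: 0.0
```

```bash
python3 -c "
from h import *
delta((.5405,.1819,.20))"
```

```text
rv [ 0.0001 -0.     -0.0046] d [-0.0563  0.0224  0.0055] q [-0.72  0.47  0.27  2.03 -0.2   0.66 -0.19] F [ 0.   0.5 -0.5] w 0.026 gp [0.5113 0.2349 0.2055] 1.1
```

>>> step_hand --pt "0 0 0 0 0 0 0.026" --pt "0 0 0 0 0 0 0.026"

```text
time_s: 1.35
tcp_pos: [0.5104, 0.237, 0.3605]
tool_rot: [-0.0, 0.659, 0.752, -0.0]
ft_force: [-0.5, 0.4, 0.7]
width: 0.0262
gripper_force: 0.0
```

```bash
python3 -c "
from h import *
delta((.5405,.1819,.20))"
```

```text
rv [-0.0006 -0.0002  0.0002] d [-0.0585  0.0226  0.0055] q [-0.73  0.47  0.27  2.03 -0.2   0.66 -0.19] F [-0.5  0.4  0.7] w 0.0262 gp [0.5103 0.237  0.2055] 1.35
```

To row units: 0.09 m / 0.8 = 0.1125, -0.0585 m / 0.8 = -0.0731.

>>> step_hand --pt "0 0 0 -0.0375 0.015 0.0063 0.026" --pt "0 0 0 -0.0731 0.0283 0.0125 0.026" --pt "0 0 0 -0.0731 0.0283 0.0625 0.026" --pt "0 0 0 -0.0731 0.0283 0.1125 0.026" --pt "0 0 0 -0.0731 0.0283 0.1125 0.026" --pt "0 0 0 -0.0731 0.0283 0.1125 0.026"

```text
time_s: 2.1
tcp_pos: [0.5407, 0.1827, 0.2717]
tool_rot: [0.0, 0.659, 0.752, 0.0]
ft_force: [-0.0, 0.2, 0.9]
width: 0.026
gripper_force: 0.0
```

```bash
python3 - <<'E'
from h import *
import cv2
delta((.5405,.1819,.073))
a=ctrl.read_camera("scene")[190:310,170:330,::-1]; b=ctrl.read_camera("top")[125:275,225:425,::-1]
f=lambda i:cv2.resize(i,(400,300),interpolation=cv2.INTER_CUBIC)
cv2.imwrite("pics/a1.png",np.hstack([f(a),f(b)]))
E
```

```text
rv [ 0.0006 -0.0005  0.0014] d [-0.0008 -0.0003  0.0437] q [-0.56  0.61  0.2   2.07 -0.25  0.48 -0.04] F [-0.   0.2  0.9] w 0.026 gp [0.5408 0.1827 0.1167] 2.1
```

View pics/a1.png

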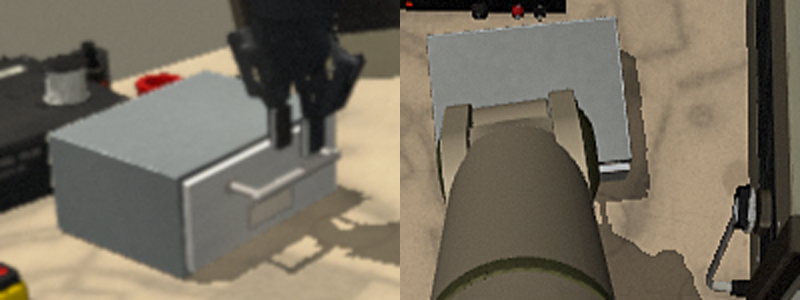

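The fingers, at about (283,130) and (315,140) in the left half, stand over the middle of the bar, one on each side. I'll descend, close, and check.

To row units: 0.044 m / 0.8 = 0.055, 0.022 m / 0.8 = 0.0275.

>>> step_hand --pt "0 0 0 0 0 0.0275 0.026" --pt "0 0 0 0 0 0.055 0.026" --pt "0 0 0 0 0 0.055 0.026" --pt "0 0 0 0 0 0.055 0" --pt "0 0 0 0 0 0.055 0" --pt "0 0 0 0 0 0.055 0" --pt "0 0 0 0 0 0.055 0"

```text
time_s: 3.08
tcp_pos: [0.5409, 0.1817, 0.2279]
tool_rot: [0.0, 0.66, 0.752, 0.001]
ft_force: [-0.4, -0.0, 7.1]
width: 0.008
gripper_force: 58.6
```

```bash
python3 - <<'E'
from h import *
delta((.5405,.1819,.073))
E
```

```text
rv [ 0.0017 -0.0006 -0.0003] d [ 0.0002 -0.0004 -0.0001] q [-0.54  0.68  0.17  2.09 -0.28  0.39 -0.02] F [-0.4 -0.   7.1] w 0.008 gp [0.5411 0.1819 0.0729] 3.075
```

To row units: -0.105 m / 0.8 = -0.1313, -0.1 m / 0.8 = -0.125.

>>> step_hand --pt "0 0 0 0 -0.0125 0 0" --pt "0 0 0 0 -0.0313 0 0" --pt "0 0 0 0 -0.05 0 0" --pt "0 0 0 0 -0.0688 0 0" --pt "0 0 0 0 -0.0875 0 0" --pt "0 0 0 0 -0.1063 0 0" --pt "0 0 0 0 -0.125 0 0" --pt "0 0 0 0 -0.1313 0 0"

```text
time_s: 4.08
tcp_pos: [0.4359, 0.1681, 0.2278]
tool_rot: [0.0, 0.66, 0.752, 0.001]
ft_force: [1.0, 0.9, 9.6]
width: 0.008
gripper_force: 59.6
```

>>> step_hand --pt "0 0 0 0 -0.0038 0 0" --pt "0 0 0 0 -0.0075 0 0" --pt "0 0 0 0 -0.0075 0 0"

```text
time_s: 4.45
tcp_pos: [0.4305, 0.1674, 0.2278]
tool_rot: [0.0, 0.66, 0.752, 0.001]
ft_force: [-1.2, 1.0, 13.1]
width: 0.008
gripper_force: 59.9
```

```bash
python3 - <<'E'
from h import *
delta((.5405,.1819,.073))
E
```

```text
rv [ 0.002  -0.0009 -0.0001] d [1.00e-04 1.11e-01 0.00e+00] q [-0.57  0.61  0.11  2.34 -0.32  0.2  -0.04] F [-1.2  1.  13.1] w 0.008 gp [0.4308 0.1676 0.0728] 4.45
```

To row units: -0.004 m / 0.8 = -0.005, -0.002 m / 0.8 = -0.0025.

>>> step_hand --pt "0 0 0 0 -0.0025 0 0" --pt "0 0 0 0 -0.005 0 0" --pt "0 0 0 0 -0.005 0 0"

```text
time_s: 4.82
tcp_pos: [0.4267, 0.1669, 0.2278]
tool_rot: [0.0, 0.66, 0.752, 0.001]
ft_force: [0.5, 1.0, 12.7]
width: 0.0078
gripper_force: 59.9
```

>>> step_hand --pt "0 0 0 0 -0.0025 0 0" --pt "0 0 0 0 -0.005 0 0" --pt "0 0 0 0 -0.005 0 0"

```text
time_s: 5.2
tcp_pos: [0.4241, 0.1666, 0.2279]
tool_rot: [0.002, 0.66, 0.751, 0.003]
ft_force: [4.5, 0.2, 8.5]
width: 0.008
gripper_force: 59.5
```

```bash
python3 - <<'E'
from h import *
delta((.5405,.1819,.073))
E
```

```text
rv [ 0.006  -0.0012 -0.0008] d [1.000e-04 1.174e-01 6.000e-04] q [-0.57  0.61  0.1   2.35 -0.33  0.19 -0.04] F [4.5 0.2 8.5] w 0.008 gp [0.425  0.1669 0.0729] 5.2
```

To row units: -0.003 m / 0.8 = -0.0038, -0.002 m / 0.8 = -0.0025.

>>> step_hand --pt "0 0 0 0 -0.0025 0 0" --pt "0 0 0 0 -0.0038 0 0" --pt "0 0 0 0 -0.0038 0 0"

```text
time_s: 5.58
tcp_pos: [0.4232, 0.1664, 0.2279]
tool_rot: [0.003, 0.66, 0.751, 0.005]
ft_force: [12.3, 0.3, 1.7]
width: 0.008
gripper_force: 58.9
```

```bash
python3 - <<'E'
from h import *
delta((.5405,.1819,.073))
E
```

```text
rv [ 0.0112 -0.0014 -0.0017] d [0.0003 0.1183 0.0012] q [-0.57  0.61  0.1   2.36 -0.33  0.18 -0.04] F [12.3  0.3  1.7] w 0.008 gp [0.4249 0.1669 0.0729] 5.575
```

To row units: -0.14 m / 0.8 = -0.175, -0.12 m / 0.8 = -0.15.

>>> step_hand --pt "0 0 0 0 0.0038 0 0" --pt "0 0 0 0 0.0038 0 0.028" --pt "0 0 0 0 0.0038 0 0.028" --pt "0 0 0 0 0.0038 0 0.028" --pt "0 0 0 0 0.0038 -0.0375 0.028" --pt "0 0 0 0 0.0038 -0.0875 0.028" --pt "0 0 0 0 0.0038 -0.15 0.028" --pt "0 0 0 0 0.0038 -0.175 0.028"

```text
time_s: 6.58
tcp_pos: [0.4225, 0.166, 0.369]
tool_rot: [0.0, 0.66, 0.752, 0.001]
ft_force: [0.5, -0.3, -0.2]
width: 0.0281
gripper_force: 0.0
```

>>> step_hand --pt "0 0 0 0.0625 0 -0.0375 0.028" --pt "0 0 0 0.125 0 -0.0625 0.028" --pt "0 0 0 0.1875 0 -0.0625 0.05" --pt "0 0 0 0.25 0 -0.0625 0.05" --pt "0 0 0 0.25 0 -0.0625 0.05"

```text
time_s: 7.2
tcp_pos: [0.3951, 0.3682, 0.4161]
tool_rot: [-0.0, 0.657, 0.754, 0.0]
ft_force: [0.2, -1.4, 0.9]
width: 0.05
gripper_force: 0.0
```

```bash
python3 - <<'E'
from h import *
import cv2
delta((.5251,.18,.2))
a=ctrl.read_camera("scene")[190:340,170:370,::-1]; b=ctrl.read_camera("top")[125:275,225:425,::-1]
cv2.imwrite("pics/s2.png",a);cv2.imwrite("pics/t2.png",b)
f=lambda i:cv2.resize(i,(400,300),interpolation=cv2.INTER_CUBIC)
cv2.imwrite("pics/a2.png",np.hstack([f(a),f(b)]))
E
```

```text
rv [-0.0005 -0.0006  0.0056] d [-0.2041  0.1033  0.061 ] q [-1.1   0.38  0.33  2.03 -0.18  0.77 -0.53] F [ 0.2 -1.4  0.9] w 0.05 gp [0.395  0.3683 0.2611] 7.2
```

View pics/a2.png

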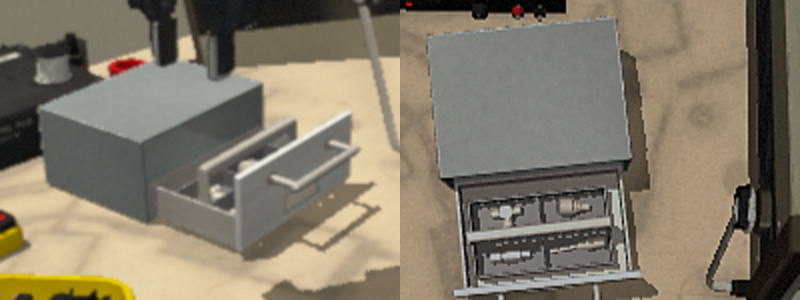

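The drawer is out with the tray in it. In the right half the tray's handle runs about (468,236) to (612,226), with two connectors on each side. I'll enlarge it for a precise measurement.

```bash
python3 - <<'E'
import cv2
b=cv2.imread("pics/t2.png")[80:150,20:125]
cv2.imwrite("pics/a3.png",cv2.resize(b,None,fx=7,fy=7,interpolation=cv2.INTER_CUBIC))
E
```

```text
(no output)
```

View pics/a3.png

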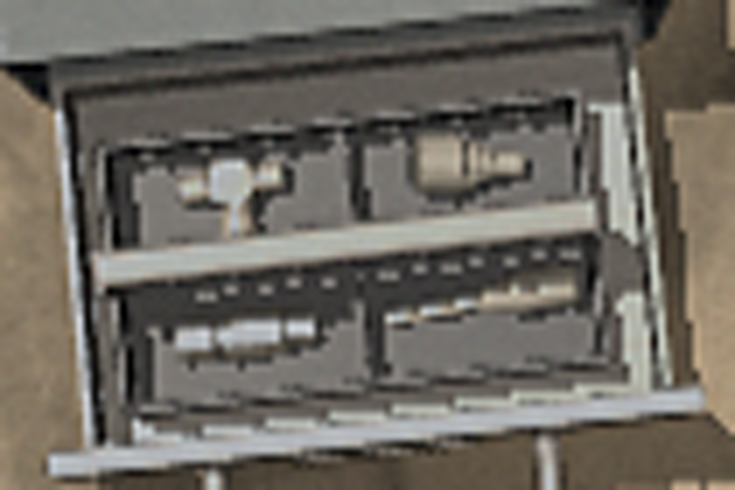

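The tray's bar runs from (97,270) to (597,214) along its centreline in this crop.

```bash
python3 - <<'E'
from h import *
p=[ray("top",245+(x+.5)/7-.5,205+(y+.5)/7-.5,.081) for x,y in((97,270),(597,214))]
d=p[0]-p[1];m=(p[0]+p[1])/2
yaw=np.arctan2(-d[0],d[1]);print(p,np.linalg.norm(d),yaw,m)
delta((m[0],m[1],.2),yaw)
E
```

```text
[array([0.50974726, 0.26070769, 0.081     ]), array([0.53139519, 0.10484985, 0.081     ])] 0.1573540554307281 0.13801238993900997 [0.52057122 0.18277877 0.081     ]
rv [-0.001   0.0013 -0.0071] d [-0.196   0.0996  0.0614] q [-1.1   0.37  0.34  2.03 -0.17  0.77 -0.52] F [-0.8 -0.1 -0.3] w 0.0499 gp [0.3961 0.364  0.2612] 7.3
```

To row units: -0.196 m / 0.8 = -0.245, 0.101 m / 0.8 = 0.1263, -0.004 rad / 2 = -0.002.

>>> step_hand --pt "0 0 -0.001 -0.0625 0.0313 0 0.05" --pt "0 0 -0.002 -0.125 0.0625 0.0125 0.05" --pt "0 0 -0.002 -0.1875 0.0938 0.0375 0.05" --pt "0 0 -0.002 -0.245 0.1263 0.0625 0.05" --pt "0 0 -0.002 -0.245 0.1263 0.075 0.05" --pt "0 0 -0.002 -0.245 0.1263 0.075 0.05"

```text
time_s: 8.05
tcp_pos: [0.5217, 0.1821, 0.3561]
tool_rot: [-0.001, 0.659, 0.752, -0.001]
ft_force: [-0.3, -0.2, 0.6]
width: 0.0502
gripper_force: 0.0
```

```bash
python3 -c "
from h import *
delta((.522,.1822,.072),.134)"
```

```text
rv [-0.0022  0.0005 -0.0021] d [1.000e-04 6.000e-04 1.291e-01] q [-0.66  0.47  0.31  2.06 -0.23  0.65 -0.06] F [-0.3 -0.2  0.6] w 0.0502 gp [0.5214 0.182  0.2011] 8.05
```

To row units: 0.128 m / 0.8 = 0.16, 0.12 m / 0.8 = 0.15.

>>> step_hand --pt "0 0 0 0 0 0.05 0.05" --pt "0 0 0 0 0 0.1 0.05" --pt "0 0 0 0 0 0.1313 0.05" --pt "0 0 0 0 0 0.15 0.05" --pt "0 0 0 0 0 0.16 0.05" --pt "0 0 0 0 0 0.16 0.05" --pt "0 0 0 0 0 0.16 0.03"

```text
time_s: 8.93
tcp_pos: [0.5224, 0.1833, 0.2296]
tool_rot: [0.0, 0.658, 0.753, 0.001]
ft_force: [1.2, 0.8, -0.2]
width: 0.0333
gripper_force: 0.0
```

>>> step_hand --pt "0 0 0 0 0 0 0.024" --pt "0 0 0 0 0 0 0.018" --pt "0 0 0 0 0 0 0.012" --pt "0 0 0 0 0 0 0" --pt "0 0 0 0 0 0 0" --pt "0 0 0 0 0 0 0"

```text
time_s: 9.68
tcp_pos: [0.5223, 0.1832, 0.2291]
tool_rot: [0.0, 0.658, 0.753, 0.0]
ft_force: [-0.0, -0.2, 5.5]
width: 0.0106
gripper_force: 58.6
```

```bash
python3 -c "
from h import *
delta((.522,.1822,.072),.134)"
```

```text
rv [ 0.0004 -0.0001  0.0001] d [-0.0009 -0.0004  0.0021] q [-0.57  0.67  0.19  2.13 -0.33  0.37  0.02] F [-0.  -0.2  5.5] w 0.0106 gp [0.5224 0.1832 0.0741] 9.675
```

To row units: -0.06 m / 0.8 = -0.075, -0.012 m / 0.8 = -0.015.

>>> step_hand --pt "0 0 0 0 0 -0.0025 0" --pt "0 0 0 0 0 -0.0075 0" --pt "0 0 0 0 0 -0.015 0" --pt "0 0 0 0 0 -0.025 0" --pt "0 0 0 0 0 -0.0375 0" --pt "0 0 0 0 0 -0.05 0" --pt "0 0 0 0 0 -0.0625 0" --pt "0 0 0 0 0 -0.075 0"

```text
time_s: 10.68
tcp_pos: [0.5222, 0.1832, 0.2896]
tool_rot: [0.0, 0.658, 0.753, 0.0]
ft_force: [-0.0, -0.3, -4.6]
width: 0.0105
gripper_force: 58.4
```

>>> step_hand --pt "0 0 0 0 0 -0.0125 0" --pt "0 0 0 0 0 -0.0313 0" --pt "0 0 0 0 0 -0.05 0" --pt "0 0 0 0 0 -0.0688 0" --pt "0 0 0 0 0 -0.0875 0" --pt "0 0 0 0 0 -0.1063 0" --pt "0 0 0 0 0 -0.1213 0" --pt "0 0 0 0 0 -0.1313 0"

```text
time_s: 11.68
tcp_pos: [0.5222, 0.1832, 0.3946]
tool_rot: [0.0, 0.658, 0.753, 0.0]
ft_force: [-0.4, 0.8, -5.1]
width: 0.0107
gripper_force: 58.5
```

>>> step_hand --pt "0 0 0 0 0 -0.0038 0" --pt "0 0 0 0 0 -0.0038 0" --pt "0 0 0 0 0 -0.0038 0" --pt "0 0 0 0 0 -0.0038 0"

```text
time_s: 12.18
tcp_pos: [0.5222, 0.1832, 0.3964]
tool_rot: [-0.0, 0.658, 0.753, -0.0]
ft_force: [-0.3, 1.1, -5.2]
width: 0.0107
gripper_force: 58.5
```

```bash
python3 - <<'E'
from h import *
import cv2
delta((.522,.1822,.242),.134)
a=ctrl.read_camera("scene")[130:310,150:390,::-1]; b=ctrl.read_camera("top")[105:285,205:445,::-1]
f=lambda i:cv2.resize(i,(400,300),interpolation=cv2.INTER_CUBIC)
cv2.imwrite("pics/a4.png",np.hstack([f(a),f(b)]))
E
```

```text
rv [-0.0006  0.0003 -0.0001] d [-0.0009 -0.0003 -0.0006] q [-0.69  0.42  0.34  2.02 -0.21  0.74 -0.08] F [-0.3  1.1 -5.2] w 0.0107 gp [0.5221 0.1831 0.2414] 12.175
```

View pics/a4.png

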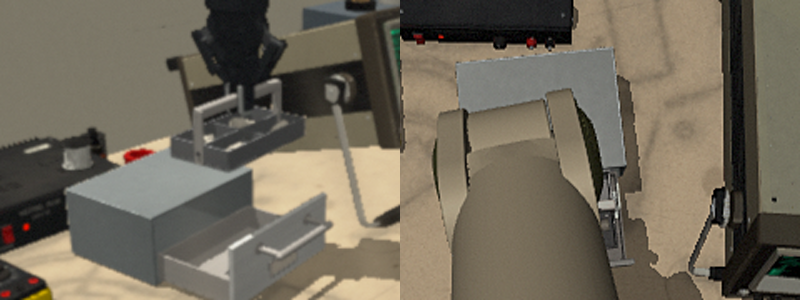

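The tray hangs level, and its front-left post and compartments are visible at about (200,140) in the left half. The drawer below looks empty and open. I'll check whether the drawer shifted since it was released.

```bash
python3 - <<'E'
from h import *
import cv2
for n,o,(c,r,w,h),f in(("scene",(170,190),(115,60,66,40),"s2"),):
    old=cv2.imread(f"pics/{f}.png"); new=ctrl.read_camera(n)[:,:,::-1]
    new=np.ascontiguousarray(new[o[1]:o[1]+150,o[0]:o[0]+200])
    k=8;U=lambda i:cv2.resize(i,None,fx=k,fy=k,interpolation=cv2.INTER_CUBIC)
    t=U(old[r:r+h,c:c+w]); res=cv2.matchTemplate(U(new),t,cv2.TM_CCOEFF_NORMED)
    _,v,_,l=cv2.minMaxLoc(res);print(v,np.array(l)/k-[c,r])
# px per mm of drawer travel
print(proj("scene",(.425,.167,.075))-proj("scene",(.4349,.1683,.075)))
E
```

```text
0.6537471413612366 [-0.125 -0.125]
[3.98701533 1.2558188 ]
```

```bash
python3 -c "
from workcell import ctrl
print(ctrl.finish_job())"
```

```text
the job is handed in; nothing more can be done
None
```

I pulled the drawer out to its stop and handed the job in with the tray held level and steady by its handle, its underside about 18 cm above the table (8 cm above the unit's top). The drawer had not visibly moved since release; I saw no sign of spilling but did not count the four connectors after the lift.

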